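# Set the wheel hub to the pinned scale line and clamp it

### The arm

A 7-joint arm with a two-finger parallel gripper is mounted at the origin on the work surface. World frame = base frame: x ahead of the robot, y to its left, z up, the work surface at z = 0. Lengths are in mm, angles in rad, forces in N, time in s.
With the tool pointing down it reaches from about 400 to 875 mm from the base axis. Payload 4.4 kg.
Tool frame: the origin (TCP) lies at the very end of the fingers, on their centre line; the grasp point (between the pads) lies 19 mm behind it; z points along the fingers, y is the line along which they close (so a half turn about z gives the same grasp; the last joint's range is limited). The gripper opens to 85 mm and grips with 20 to 120 N. Pads are 22 mm wide; open, the fingers measure 114 mm over their backs; the gripper's body (76 mm by 85 mm) begins 54 mm behind the grasp point. The pads swing forward as they close: fully open they stand 13 mm farther back than shut.
Start: joints at [-1.204, 0.628, 0.038, 1.517, -0.027, 0.996, -0.02], TCP at [272.598, 590.092, 209.913] pointing down, gripper open.
Joint ranges: [-3.06, 3.06], [-0.37, 2.12], [-1.25, 1.32], [0.18, 2.47], [-1.1, 4.24], [0.23, 1.98], [-2.94, 2.94]. Speed limits (rad/s): [2.57, 2.57, 3.14, 3.14, 3.14, 3.14, 3.14].

### API

Orientations are given as [roll, pitch, yaw] about the fixed x, y, z axes, in that order (R = Rz(yaw) Ry(pitch) Rx(roll)).
In Python, from cell import read_state, get_image, camera_info, finish_job gives the robot as it stands.
- The arm moves only by the tool play_rows, never from a script. Its argument "deltas" is one flat list of numbers, 7 for each row, row after row: the shift along the tool's x, y, z in mm, then the turn, a rotation vector about the tool's x, y, z in rad, then the opening, from 0 (shut) to 1 (fully open). In form: [dx, dy, dz, ax, ay, az, grip, dx, dy, dz, ax, ay, az, grip, ...]. A call has 1 to 10 rows; each row is the pose to reach, as a shift and turn from the pose commanded when the call began, along the tool's axes at that moment; what a row does not reach only later rows make up. A row lasts 1/8 s, in which the tool goes at most 62.5 mm and 10.7 degrees, less where a joint would pass 70% of its speed; a pose out of reach is approached as far as the arm can. A call with a gripper value outside its range is refused whole. The fingers move at their own pace and stop on an object; the grip force is fixed at half the most. Time passes only in rows, so rows that repeat a pose let the fingers close. It gives the time, the measured TCP pose, the force, the opening and the grip force at its end, in the units of the state.
- read_state(): the state, without advancing time (a new reading comes with each control period).
- get_image(name): name is "scene" or "top" or "wrist"; returns the picture (384x512x3 uint8, red, green, blue); there is no depth.
- camera_info(name): a dict with "fx", "fy", "cx", "cy" (pixels), "T" (4x4, takes a point from camera to world coordinates). Camera axes: x right, y down, z forward; pixel columns grow to the right and rows downward; lengths in mm; the calibration is good to about 2 mm. The wrist camera is an equidistant fisheye: a pixel r from the principal point sees the ray r / f radians off the axis. A picture is of the moment at which its call begins: read the wrist's pose just before it. camera_info takes no time and is no camera call; for the wrist camera it gives the pose at the moment of the call.
- finish_job(): hands the job in; it is judged then, once.
The state is a dict: "clock": time; "qpos": joint angles; "qd": joint speeds; "tau": joint torques, N m; "eef_pos": TCP position; "tool_rot": TCP orientation; "force": force on the tool from outside, world axes, zero at the start; "torque": the same for the moment, N m; "width": finger opening in mm; "gripper_force": force on a finger pad.
Only numpy, scipy, OpenCV 4.12 (cv2) and the standard library are available. Lean on these libraries where they do the work, as an engineer would, in place of code of your own. Each camera call takes 0.05 s, during which the arm holds its last target. There are 200 camera calls.

### The job

With a fingertip, push the wheel hub round by one of its studs until the white index line on its flange lines up with the bold scale line where the upright setting pin stands (the other bold lines have only flat screws). Then push the clamp lever round to its stop, away from the robot, so the setting is locked. Push gently, without pinching or forcing anything, and leave the other things on the bench where they are.

Things in the scene. Friction and masses are not known exactly. Their poses are not given: they have to be found in the camera images.
- stand: Low round green dividing stand, fixed to the bench: 260 mm across, 30 mm high, with a lug on its right (-y of its frame) that carries the clamp lever. Origin: centre of its underside, on the bench, under the hub's axis. z up. The light-metal scale ring on top has thin black lines every 10 degrees and four bold lines (4 mm wide), at +40, -40, +80 and -80 degrees about z from the stand's own x axis.
- hub (a joint): Turn of the dark cast-iron wheel hub about its upright axis, rad, positive anticlockwise seen from above; at 0 the index line points along the stand's x axis. It turns freely from -2.4 to 2.4 against an even friction of 0.15 N m (about 2.5 N at a stud), either way, and stays where it is left. Starts within 0.35 of 0.
- hub_axis (a point): Point on the hub's axis at the top of its flange, 42 mm above the bench. Flange 160 mm across and 12 mm thick; a central boss 62 mm across stands 10 mm above the flange. The point turns with the hub: its x axis points along the index line.
- index_mark (a point): The white index line (4 mm wide, on the flange, from 36 to 79 mm from the axis) prolonged outwards: this point turns with the hub and lies 102 mm from the axis, on the circle on which pin and screws stand, at the height of the scale ring.
- pin: Steel setting pin, standing upright on the scale ring at the outer end of one of the four bold lines, 102 mm from the hub's axis: dark steel, 10 mm across, 28 mm tall with a 14 mm head, fixed. Origin: centre of its foot, 30 mm above the bench. The other three bold lines end at flat screw heads, 11 mm across and 3 mm high.
- stud0 (a point): Top centre of a wheel stud, 72 mm above the bench: upright steel rod 14 mm across, standing 30 mm out of the flange, 60 mm from the hub's axis, 45 degrees anticlockwise of the index line. The four studs are 90 degrees apart. Push it sideways.
- stud1 (a point): Top centre of a wheel stud, 72 mm above the bench: upright steel rod 14 mm across, standing 30 mm out of the flange, 60 mm from the hub's axis, 135 degrees anticlockwise of the index line. The four studs are 90 degrees apart. Push it sideways.
- stud2 (a point): Top centre of a wheel stud, 72 mm above the bench: upright steel rod 14 mm across, standing 30 mm out of the flange, 60 mm from the hub's axis, 225 degrees anticlockwise of the index line. The four studs are 90 degrees apart. Push it sideways.
- stud3 (a point): Top centre of a wheel stud, 72 mm above the bench: upright steel rod 14 mm across, standing 30 mm out of the flange, 60 mm from the hub's axis, 315 degrees anticlockwise of the index line. The four studs are 90 degrees apart. Push it sideways.
- clamp (a joint): Turn of the clamp lever about its upright pivot, rad, positive anticlockwise seen from above. At 0 (open) the lever points 110 degrees clockwise of the stand's x axis; the stop, a short peg on the lug, is met at 1.3 (clamped). Starts between 0 and 0.3; even friction of 0.10 N m (about 1.4 N at the knob); stays where it is left. Clamped counts above 1.1.
- clamp_pivot (a point): Lever's pivot, top of its 34 mm boss, 50 mm above the bench. Lies 155 mm from the hub's axis along the stand's -y.
- clamp_knob (a point): Top centre of the upright round black knob at the lever's end, 75 mm from the pivot: 22 mm across, 42 mm tall, its top 76 mm above the bench and its foot 34 mm above the bench. Push it sideways.
- socket: Bystander: loose steel socket, 28 mm across, 40 mm tall, beyond the clamp lever. Origin under its centre.
- bearing: Bystander: loose bearing ring, 62 mm across, 16 mm high. Origin under its centre.
- grease: Bystander: grease can, 68 mm across, 85 mm tall. Origin under its centre.
- wheel_nut: Bystander: loose wheel nut, 24 mm across, 22 mm tall, on the robot's side of the stand. Origin under its centre.
- driver: Bystander: screwdriver lying beyond the stand.
- oil: Bystander: oil bottle, 68 mm across, 150 mm tall. Origin under its centre.
- hammer: Bystander: hammer lying on the right of the bench.

How it is judged:
By the outcome, as a careful person would: the job done as asked, in the order asked, and still so for the second after the job is handed in, with the robot touching nothing.
It also fails if it takes over 64 s, if anything falls off the work surface, if the arm or the gripper's body presses on something with over 40 N, if the wrist force passes 120 N, or if a joint passes its speed limit or range.

## Working session

There is one attempt and no reset: what is moved stays moved. The work goes in short steps, Python scripts to look and compute and a tool call to move; the robot and the scene stay as the last step left them, time stands still between calls to the robot, and variables do not carry over. Pictures are saved under pics/ and viewed, at most 10 in all, crops included, and the job is handed in when it is done.

Besides the shell and the picture viewer there is one more tool, called after "Call:" in YAML: its name, and indented under it one key for each argument. play_rows: Moves the arm, as the interface text tells. Its arguments: {"type":"object","properties":{"deltas":{"type":"array"}},"required":["deltas"]}

```bash
mkdir -p pics; python3 - <<'E'
from cell import *
import cv2
s=read_state();print(s)
for n in("top","scene"):
    im=get_image(n);cv2.imwrite(f"pics/{n}0.png",im[:,:,::-1]);c=camera_info(n);print(n,{k:(v if k!='T' else v) for k,v in c.items()})
E
```

```text
{'clock': 0.0, 'qpos': array([-1.20377874,  0.62933812,  0.03844114,  1.51841069, -0.0269542 ,
        0.99632111, -0.01997667]), 'qd': array([ 0.00061402,  0.00046305,  0.00022474, -0.00086062, -0.00085311,
       -0.00070317, -0.00093694]), 'tau': array([-5.73071757e-04, -5.63415670e+01,  1.22604780e+00, -1.93440789e+01,
        1.09862286e-02,  1.03625102e-02, -7.04068952e-06]), 'eef_pos': array([272.3248224 , 589.43392691, 208.98069009]), 'tool_rot': array([-3.13963432e+00,  6.44317113e-05,  2.70882308e+00]), 'force': array([-0.21385822, -0.19969255, -0.62286206]), 'torque': array([-0.02839879, -0.0307754 ,  0.00681194]), 'gripper_force': 0.0, 'width': 85.57618230360758}
top {'fx': 379.6806865382003, 'fy': 379.6806865382003, 'cx': 255.82703047272815, 'cy': 193.90817126103184, 'T': array([[-2.33429134e-02, -9.77811675e-01,  2.08181261e-01,
         4.09785286e+02],
       [-9.99715617e-01,  2.18148866e-02, -9.63306791e-03,
        -1.60355172e+01],
       [ 4.87787565e-03, -2.08346922e-01, -9.78042825e-01,
         1.05393243e+03],
       [ 0.00000000e+00,  0.00000000e+00,  0.00000000e+00,
         1.00000000e+00]])}
scene {'fx': 484.80113119583234, 'fy': 484.80113119583234, 'cx': 257.80165676780035, 'cy': 194.69743712061302, 'T': array([[ 5.41637510e-01,  4.98642667e-01, -6.76745372e-01,
         1.61738774e+03],
       [ 8.40608999e-01, -3.23501401e-01,  4.34423013e-01,
        -7.08873715e+02],
       [-2.30622574e-03, -8.04178049e-01, -5.94384007e-01,
         9.94846399e+02],
       [ 0.00000000e+00,  0.00000000e+00,  0.00000000e+00,
         1.00000000e+00]])}
```

View pics/top0.png

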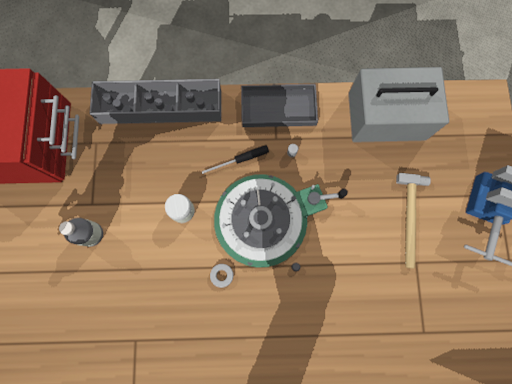

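View pics/scene0.png

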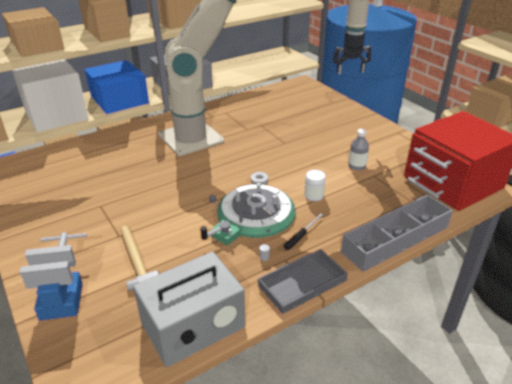

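```bash
cat > h.py <<'E'
import numpy as np
from cell import *
def ray(n,u,v,z):
    c=camera_info(n);T=c['T'];d=T[:3,:3]@np.array([(u-c['cx'])/c['fx'],(v-c['cy'])/c['fy'],1]);o=T[:3,3]
    return o+d*(z-o[2])/d[2]
def proj(n,p):
    c=camera_info(n);T=c['T'];q=T[:3,:3].T@(np.array(p)-T[:3,3]);return c['fx']*q[0]/q[2]+c['cx'],c['fy']*q[1]/q[2]+c['cy']
E
python3 - <<'E'
from h import *
import cv2
im=cv2.imread("pics/top0.png")
hsv=cv2.cvtColor(im,cv2.COLOR_BGR2HSV)
m=cv2.inRange(hsv,(65,90,30),(90,255,255));print(m.sum()/255)
ring=cv2.inRange(hsv,(0,0,150),(180,40,255));ring[:,:205]=0;ring[:,310:]=0;ring[:165]=0;ring[275:]=0
c=cv2.convexHull(cv2.findNonZero(ring));e=cv2.fitEllipse(c);print(e, ray("top",*e[0],30))
for n,u,v,z in[("pivot",315,198,50),("knob",342,194,76),("socket",293,150,20),("nut",296,267,20),("hub",261,217,52)]:print(n,ray("top",u,v,z))
cr=cv2.resize(im[163:275,205:355],None,fx=5.3,fy=5.3,interpolation=cv2.INTER_CUBIC);cv2.imwrite("pics/c0.png",cr)
E
```

```text
1388.0
((223.89297485351562, 220.51922607421875), (107.3699722290039, 153.40390014648438), 88.19806671142578) [555.80009588  62.30652902  30.        ]
pivot [ 608.62421706 -185.35441567   50.        ]
knob [ 612.62839174 -252.78955018   76.        ]
socket [ 755.67780009 -135.35493217   20.        ]
nut [ 427.53930419 -129.02719677   20.        ]
hub [559.86927865 -38.21224842  52.        ]
```

View pics/c0.png

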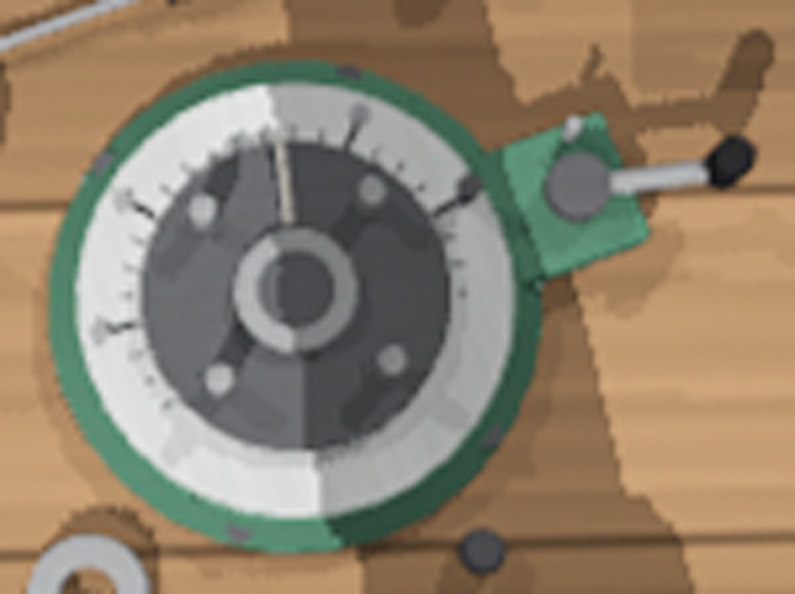

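```bash
python3 - <<'E'
from h import *
P=lambda x,y,z:ray("top",205+(x+.5)/5.3-.5,163+(y+.5)/5.3-.5,z)[:2]
st=[P(203,208,72),P(218,375,72),P(392,355,72),P(373,186,72)]
o=np.mean(st,0);print("axis",o)
A=lambda p,c=o:(round(np.linalg.norm(p-c),1),round(np.degrees(np.arctan2(*(p-c)[::-1])),1))
for s in st:print("stud",s,A(s))
print("boss",P(295,290,52))
for n,p in dict(i1=P(279,145,42),i2=P(290,222,42),b80=P(103,329,31),b40=P(124,199,31),bm40=P(360,115,31),pinfoot=P(465,193,32),pinhead=P(469,185,58),line80=P(445,207,30)).items():print(n,p,A(p))
piv=P(579,184,50);k=P(734,157,76);print(piv,A(piv),k,A(k,piv))
for s in(P(482,551,11),):print("nut",s)
E
```

```text
axis [560.92950406 -36.68626353]
stud [598.21458013   8.81857099] (np.float64(58.8), np.float64(50.7))
stud [515.09542828   2.84895541] (np.float64(60.5), np.float64(139.2))
stud [522.93969476 -82.42663899] (np.float64(59.5), np.float64(-129.7))
stud [607.46831308 -75.98594154] (np.float64(60.9), np.float64(-40.2))
boss [559.07753913 -36.20576836]
i1 [636.13636789 -30.1070101 ] (np.float64(75.5), np.float64(5.0))
i2 [595.69157303 -34.75583274] (np.float64(34.8), np.float64(3.2))
b80 [544.3297645   61.92994659] (np.float64(100.0), np.float64(99.6))
b40 [611.74148536  50.66484417] (np.float64(101.1), np.float64(59.8))
bm40 [653.71816899 -72.97576524] (np.float64(99.6), np.float64(-21.4))
pinfoot [ 610.75778935 -125.96022441] (np.float64(102.2), np.float64(-60.8))
pinhead [ 609.71742548 -125.36381338] (np.float64(101.2), np.float64(-61.2))
line80 [ 603.99159773 -115.48739949] (np.float64(89.8), np.float64(-61.3))
[ 610.58953037 -182.32514936] (np.float64(153.9), np.float64(-71.2)) [ 617.36882614 -255.99519938] (np.float64(74.0), np.float64(-84.7))
nut [ 428.89771904 -128.81574498]
```

```bash
cat >> h.py <<'E'
from scipy.spatial.transform import Rotation as Ro
def rows(targets,g=0,pose=None):
    "targets: world x,y,z,yaw(deg); prints tool-frame rows from the present pose"
    s=read_state();p,r=(s['eef_pos'],s['tool_rot']) if pose is None else pose
    R=Ro.from_euler('xyz',r)
    for t in targets:
        d=R.inv().apply(np.array(t[:3])-p);a=(R.inv()*Ro.from_euler('xyz',[np.pi,0,np.radians(t[3])])).as_rotvec()
        print(*[round(v,1) for v in d],*[round(v,3) for v in a],g,sep=', ',end=',\n')
E
python3 -c "
from h import *
rows([(272.3+230*f,589.4-611*f,209-60*f,155+10*f) for f in (.08,.16,.24,.32,.4,.48,.56,.64,.72,.8)])"
```

```text
-37.2, -36.8, 5.0, -0.002, 0.0, -0.01, 0,
-74.4, -73.4, 9.8, -0.002, -0.0, -0.024, 0,
-111.6, -110.1, 14.7, -0.002, -0.0, -0.038, 0,
-148.8, -146.7, 19.5, -0.002, -0.0, -0.052, 0,
-186.1, -183.4, 24.4, -0.002, -0.0, -0.066, 0,
-223.3, -220.0, 29.3, -0.002, -0.0, -0.08, 0,
-260.5, -256.7, 34.1, -0.002, -0.0, -0.094, 0,
-297.7, -293.3, 39.0, -0.002, -0.0, -0.108, 0,
-334.9, -330.0, 43.9, -0.002, -0.0, -0.122, 0,
-372.1, -366.6, 48.7, -0.002, -0.0, -0.136, 0,
```

Call:
play_rows:
  deltas: [-37, -37, 5, 0, 0, -0.01, 0, -74, -73, 10, 0, 0, -0.024, 0, -112, -110, 15, 0, 0, -0.04, 0, -149, -147, 20, 0, 0, -0.05, 0, -186, -183, 24, 0, 0, -0.066, 0, -223, -220, 29, 0, 0, -0.08, 0, -260, -257, 34, 0, 0, -0.094, 0, -298, -293, 39, 0, 0, -0.11, 0, -335, -330, 44, 0, 0, -0.12, 0, -372, -367, 49, 0, 0, -0.136, 0]

```text
clock: 1.35
eef_pos: [456.7, 99.3, 160.6]
tool_rot: [3.142, -0.0, 2.845]
force: [-0.3, 1.0, 1.2]
width: 0.0
gripper_force: 0.0
```

```bash
python3 -c "
from h import *
s=read_state();p=s['eef_pos'];print(s['clock'],p,s['tool_rot'],s['width'],s['qpos'])
e=np.array([502.5,-21,130.])
rows([tuple(p+(e-p)*f)+(165,) for f in (.33,.66,1)])"
```

```text
1.35 [456.71640505  99.32696946 160.63829739] [ 3.14157169e+00 -8.49823355e-05  2.84546868e+00] 0.01459014892099431 [-2.72521577e-01  4.46141539e-01 -2.25196185e-03  2.06478291e+00
  1.53991614e-03  6.30729948e-01  9.98875552e-01]
-26.0, -33.6, 10.1, 0.0, -0.0, -0.034, 0,
-52.1, -67.1, 20.2, 0.0, -0.0, -0.034, 0,
-78.9, -101.7, 30.6, 0.0, -0.0, -0.034, 0,
```

Call:
play_rows:
  deltas: [-26, -34, 10, 0, 0, -0.034, 0, -52, -67, 20, 0, 0, -0.034, 0, -79, -102, 30, 0, 0, -0.034, 0, -79, -102, 30, 0, 0, -0.034, 0]

```text
clock: 1.85
eef_pos: [502.3, -24.0, 130.0]
tool_rot: [-3.139, -0.001, 2.872]
force: [-0.0, 0.6, -1.2]
width: 0.2
gripper_force: 0.0
```

```bash
python3 -c "
from h import *
import cv2
s=read_state();print(s['clock'],s['eef_pos'],s['tool_rot'])
cv2.imwrite('pics/w1.png',cv2.resize(get_image('wrist')[:,:,::-1],None,fx=1.5,fy=1.5));c=camera_info('wrist');print(c)"
```

```text
1.85 [502.258645   -24.00987757 129.96832845] [-3.13944366e+00 -5.44264261e-04  2.87189208e+00]
{'fx': 297.3186396354542, 'fy': 297.3186396354542, 'cx': 255.1774196864999, 'cy': 200.0917120064545, 'T': array([[ 2.62908003e-01,  9.12091612e-01,  3.14592232e-01,
         4.20720772e+02],
       [ 9.64820203e-01, -2.48145570e-01, -8.68662894e-02,
         7.53580676e-01],
       [-1.16534513e-03,  3.26362784e-01, -9.45243871e-01,
         2.94606063e+02],
       [ 0.00000000e+00,  0.00000000e+00,  0.00000000e+00,
         1.00000000e+00]])}
```

View pics/w1.png

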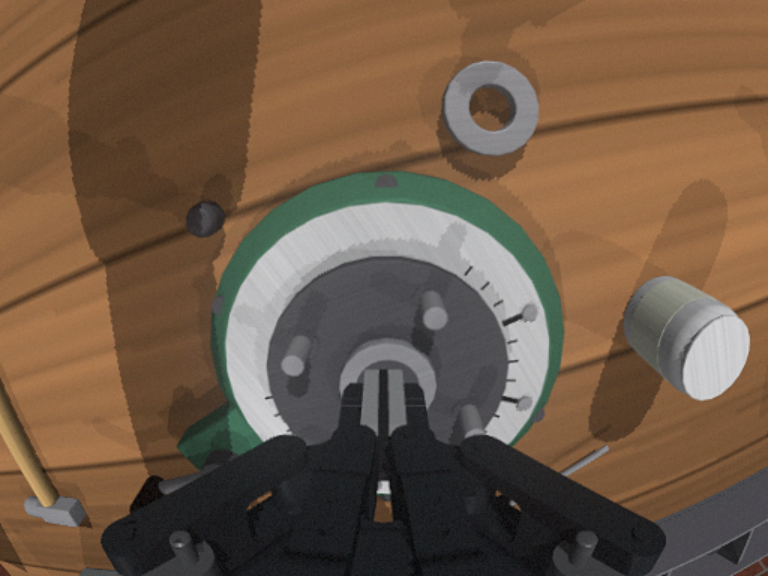

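```bash
cat >> h.py <<'E'
O=np.array([560.5,-36.5])
def wray(u,v,z):
    c=camera_info("wrist");T=c['T'];x=np.array([u-c['cx'],v-c['cy']]);r=np.hypot(*x);t=r/c['fx']
    d=T[:3,:3]@np.array([*(x/r*np.sin(t)),np.cos(t)]);o=T[:3,3];return (o+d*(z-o[2])/d[2])[:2]
def pol(p,c=O):
    d=np.array(p)[:2]-c;return round(np.hypot(*d),1),round(np.degrees(np.arctan2(d[1],d[0])),1)
def arc(phi,z,r=60): # finger on the circle, tool y along the tangent
    f=np.radians(phi);return (O[0]+r*np.cos(f),O[1]+r*np.sin(f),z,phi)
E
python3 -c "
from h import *
for u,v in((435,317),(295,362)):
    p=wray(u/1.5,v/1.5,72);print(p,pol(p))
p=wray(387/1.5,(340+50)/1.5,52);print('boss?',p)
rows([arc(165,z) for z in (110,90,70,55,55)])"
```

```text
[511.43598529   4.87640917] (np.float64(64.2), np.float64(139.9))
[517.51808516 -77.40622107] (np.float64(59.3), np.float64(-136.4))
boss? [559.73620113 -34.66586854]
-0.7, 0.6, 20.3, -0.001, -0.001, -0.005, 0,
-0.7, 0.6, 40.3, -0.001, -0.001, -0.005, 0,
-0.8, 0.6, 60.3, -0.001, -0.001, -0.005, 0,
-0.8, 0.6, 75.3, -0.001, -0.001, -0.005, 0,
-0.8, 0.6, 75.3, -0.001, -0.001, -0.005, 0,
```

Call:
play_rows:
  deltas: [-0.5, 0, 20, 0, 0, 0, 0, -0.5, 0, 40, 0, 0, 0, 0, -0.5, 0, 60, 0, 0, 0, 0, -0.5, 0, 75, 0, 0, 0, 0, -0.5, 0, 75, 0, 0, 0, 0]

```text
clock: 2.52
eef_pos: [501.6, -18.9, 55.1]
tool_rot: [-3.141, -0.002, 2.88]
force: [-0.2, 0.1, 0.3]
width: -0.1
gripper_force: 0.0
```

```bash
python3 -c "
from h import *
s=read_state();print(s['clock'],s['eef_pos'],s['force'],pol(s['eef_pos']))
rows([arc(a,55) for a in range(162,132,-3)])"
```

```text
2.525 [501.64204748 -18.8747833   55.13706868] [-0.22832471  0.10104308  0.25059313] (np.float64(61.4), np.float64(163.3))
-1.5, 1.3, 0.1, -0.0, -0.002, 0.053, 0,
-1.7, 4.5, 0.1, -0.0, -0.002, 0.105, 0,
-2.2, 7.6, 0.1, -0.0, -0.002, 0.157, 0,
-2.7, 10.7, 0.1, -0.0, -0.002, 0.21, 0,
-3.5, 13.7, 0.1, -0.0, -0.002, 0.262, 0,
-4.4, 16.7, 0.1, -0.001, -0.002, 0.315, 0,
-5.4, 19.7, 0.1, -0.001, -0.002, 0.367, 0,
-6.6, 22.6, 0.1, -0.001, -0.002, 0.419, 0,
-8.0, 25.4, 0.1, -0.001, -0.002, 0.472, 0,
-9.5, 28.2, 0.1, -0.001, -0.002, 0.524, 0,
```

Call:
play_rows:
  deltas: [-1.5, 1.3, 0, 0, 0, 0.05, 0, -1.7, 4.5, 0, 0, 0, 0.105, 0, -2.2, 7.6, 0, 0, 0, 0.157, 0, -2.7, 10.7, 0, 0, 0, 0.21, 0, -3.5, 13.7, 0, 0, 0, 0.262, 0, -4.4, 16.7, 0, 0, 0, 0.315, 0, -5.4, 19.7, 0, 0, 0, 0.367, 0, -6.6, 22.6, 0, 0, 0, 0.42, 0, -8, 25.4, 0, 0, 0, 0.47, 0, -9.5, 28.2, 0, 0, 0, 0.524, 0]

```text
clock: 3.78
eef_pos: [519.3, 5.1, 56.0]
tool_rot: [3.141, 0.0, 2.351]
force: [0.4, -0.4, -0.8]
width: 0.1
gripper_force: 0.0
```

```bash
python3 -c "
from h import *
s=read_state();print(s['clock'],s['eef_pos'],s['force'],pol(s['eef_pos']))
rows([arc(a,55) for a in range(132,102,-3)])"
```

```text
3.775 [519.25303365   5.09934912  55.96667506] [ 0.35769242 -0.37040035 -0.75689631] (np.float64(58.6), np.float64(134.8))
1.4, 2.9, 1.0, 0.0, 0.0, 0.048, 0,
1.1, 6.0, 1.0, 0.0, 0.0, 0.1, 0,
0.7, 9.1, 1.0, 0.0, 0.0, 0.152, 0,
0.2, 12.2, 1.0, 0.0, -0.0, 0.205, 0,
-0.6, 15.3, 1.0, 0.0, -0.0, 0.257, 0,
-1.4, 18.3, 1.0, 0.0, -0.0, 0.309, 0,
-2.5, 21.3, 1.0, 0.0, -0.0, 0.362, 0,
-3.7, 24.2, 1.0, 0.0, -0.0, 0.414, 0,
-5.0, 27.0, 1.0, 0.0, -0.0, 0.466, 0,
-6.5, 29.8, 1.0, 0.0, -0.0, 0.519, 0,
```

```bash
cat >> h.py <<'E'
import cv2
def topcrop(name):
    im=get_image("top")[:,:,::-1];cv2.imwrite(name,cv2.resize(im[163:275,205:355],None,fx=5.3,fy=5.3,interpolation=cv2.INTER_CUBIC))
def C(x,y,z):return ray("top",205+(x+.5)/5.3-.5,163+(y+.5)/5.3-.5,z)[:2]
E
python3 -c "
from h import *
topcrop('pics/c1.png')"
```

```text
(no output)
```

View pics/c1.png

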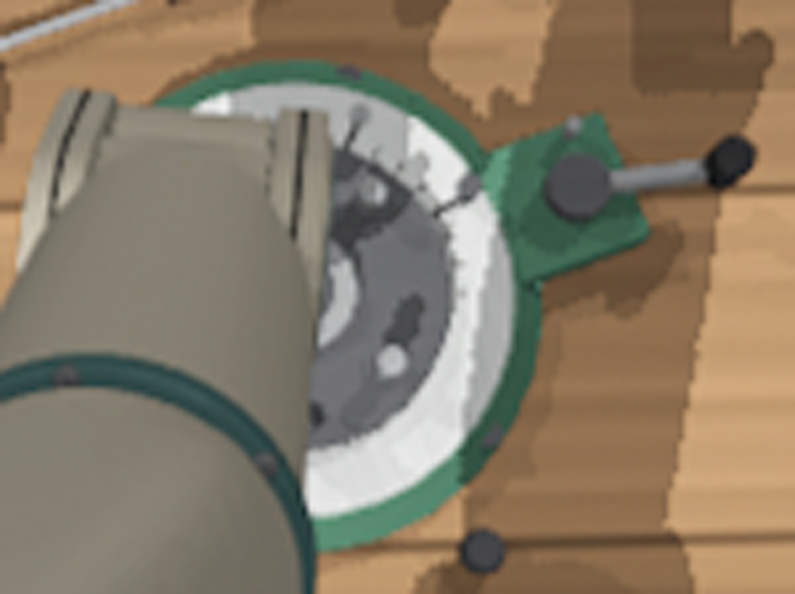

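```bash
python3 -c "
from h import *
s=read_state();print(s['clock'],s['eef_pos'],s['force'],s['torque'])
cv2.imwrite('pics/w2.png',cv2.resize(get_image('wrist')[:,:,::-1],None,fx=1.5,fy=1.5))"
```

```text
3.825 [519.69877465   5.5583154   55.9609696 ] [0.28510677 0.02279566 0.39166866] [ 0.02930502 -0.07369272 -0.01564645]
```

View pics/w2.png

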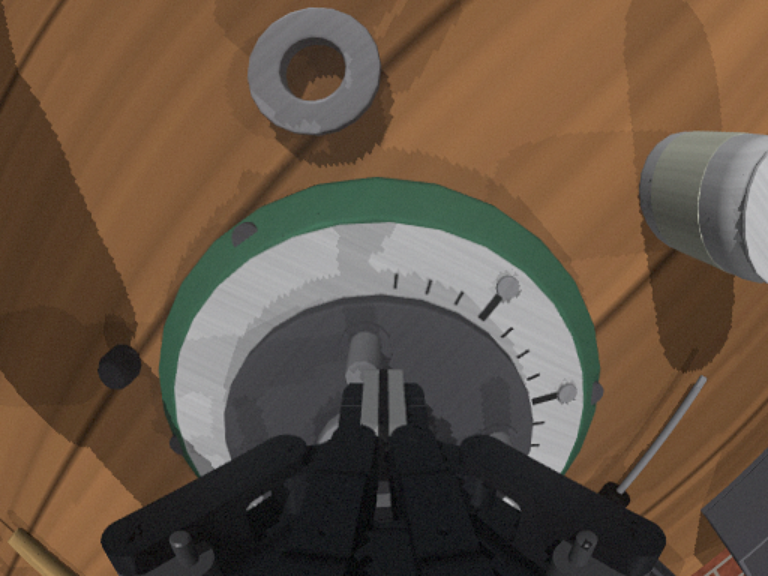

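```bash
cat >> h.py <<'E'
def wproj(p):
    c=camera_info("wrist");T=c['T'];q=T[:3,:3].T@(np.array(p)-T[:3,3]);t=np.arctan2(np.hypot(q[0],q[1]),q[2]);k=c['fx']*t/np.hypot(q[0],q[1]);return np.round(1.5*np.array([c['cx']+k*q[0],c['cy']+k*q[1]]))
E
python3 -c "
from h import *
s=read_state();p=s['eef_pos']
print('tcp',wproj(p),'axis52',wproj((*O,52)))
for a in (140,135,130,115,230,50,-40):
  x=arc(a,72);print(a,'top',wproj(x[:3]),'base',wproj((x[0],x[1],42)))
"
```

```text
tcp [383. 362.] axis52 [382. 465.]
140 top [367. 379.] base [369. 346.]
135 top [381. 378.] base [381. 345.]
130 top [395. 379.] base [393. 346.]
115 top [435. 386.] base [428. 352.]
230 top [254. 496.] base [267. 457.]
50 top [514. 480.] base [500. 441.]
-40 top [392. 570.] base [391. 530.]
```

```bash
python3 -c "
from h import *
rows([arc(a,56) for a in (139,144,149,154,159,164,168)]+[arc(168,z) for z in (50,46,46)])"
```

```text
1.2, -4.8, -0.1, 0.0, 0.0, -0.072, 0,
0.6, -10.0, -0.1, 0.0, 0.0, -0.159, 0,
-0.4, -15.1, -0.1, 0.0, 0.0, -0.247, 0,
-1.9, -20.1, -0.1, 0.0, 0.0, -0.334, 0,
-3.8, -25.0, -0.1, 0.0, 0.0, -0.421, 0,
-6.2, -29.7, -0.1, 0.0, 0.0, -0.508, 0,
-8.4, -33.3, -0.1, 0.0, 0.0, -0.578, 0,
-8.3, -33.3, 5.9, 0.0, 0.0, -0.578, 0,
-8.3, -33.3, 9.9, 0.0, 0.0, -0.578, 0,
-8.3, -33.3, 9.9, 0.0, 0.0, -0.578, 0,
```

Call:
play_rows:
  deltas: [1, -5, 0, 0, 0, -0.07, 0, 0.5, -10, 0, 0, 0, -0.16, 0, -0.5, -15, 0, 0, 0, -0.25, 0, -2, -20, 0, 0, 0, -0.33, 0, -4, -25, 0, 0, 0, -0.42, 0, -6, -30, 0, 0, 0, -0.51, 0, -8, -33.5, 0, 0, 0, -0.58, 0, -8, -33.5, 6, 0, 0, -0.58, 0, -8, -33.5, 10, 0, 0, -0.58, 0, -8, -33.5, 10, 0, 0, -0.58, 0]

```text
clock: 5.12
eef_pos: [500.6, -24.2, 45.4]
tool_rot: [-3.141, -0.001, 2.935]
force: [0.7, 0.1, 0.6]
width: 0.1
gripper_force: 0.0
```

```bash
python3 -c "
from h import *
s=read_state();p=s['eef_pos'];print(s['clock'],p,s['force'],pol(p),s['width'])
im=get_image('wrist')[:,:,::-1];cv2.imwrite('pics/w3.png',cv2.resize(im[190:340,155:355],None,fx=4,fy=4,interpolation=cv2.INTER_CUBIC))
f=lambda q:(wproj(q)/1.5-[155,190])*4
print('tcp',f(p),'floor42 below',f((p[0],p[1],42)),'z60',f((p[0],p[1],60)))
for a in(140,230): x=arc(a,72);print(a,f(x[:3]),f((x[0],x[1],42)))
"
```

```text
5.125 [500.63636776 -24.16262281  45.37692846] [0.72960248 0.08053495 0.57505865] (np.float64(61.1), np.float64(168.4)) 0.06628626147472631
tcp [401.33333333 205.33333333] floor42 below [401.33333333 194.66666667] z60 [401.33333333 250.66666667]
140 [606.66666667 341.33333333] [577.33333333 240.        ]
230 [ 57.33333333 466.66666667] [ 97.33333333 360.        ]
```

View pics/w3.png

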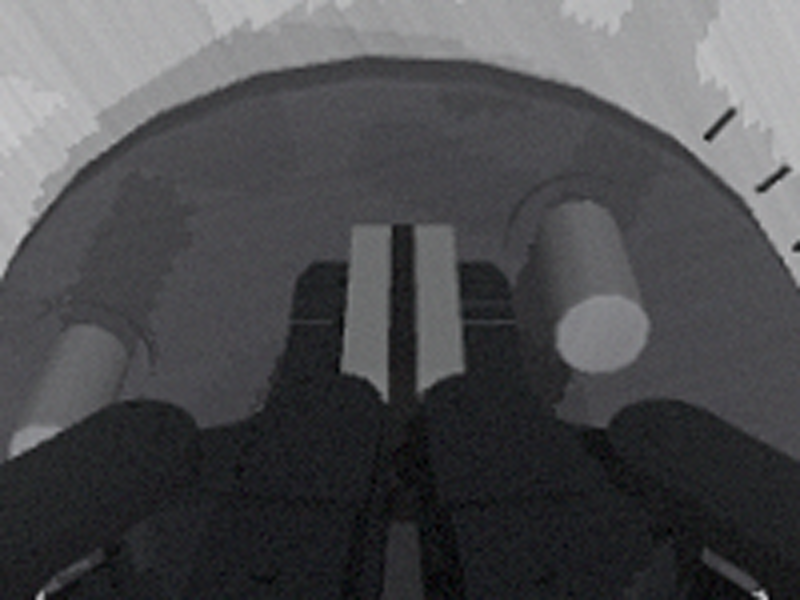

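Call:
play_rows:
  deltas: [0, 0, 1, 0, 0, 0, 0, 0, 0, 2, 0, 0, 0, 0, 0, 0, 3, 0, 0, 0, 0, 0, 0, 3, 0, 0, 0, 0]

```text
clock: 5.68
eef_pos: [500.9, -24.4, 42.8]
tool_rot: [-3.142, -0.0, 2.935]
force: [-0.3, 0.2, 0.3]
width: 0.2
gripper_force: 0.0
```

Call:
play_rows:
  deltas: [0, 0, 1, 0, 0, 0, 0, 0, 0, 2, 0, 0, 0, 0, 0, 0, 2, 0, 0, 0, 0]

```text
clock: 6.05
eef_pos: [500.9, -24.4, 40.8]
tool_rot: [-3.142, -0.0, 2.935]
force: [-0.2, -0.4, 0.4]
width: -0.2
gripper_force: 0.0
```

Call:
play_rows:
  deltas: [0, 0, 1, 0, 0, 0, 0, 0, 0, 2, 0, 0, 0, 0, 0, 0, 3, 0, 0, 0, 0, 0, 0, 3, 0, 0, 0, 0]

```text
clock: 6.55
eef_pos: [500.9, -24.4, 37.8]
tool_rot: [-3.142, -0.0, 2.935]
force: [0.5, -0.8, -0.1]
width: -0.1
gripper_force: 0.0
```

```bash
python3 -c "
from h import *
s=read_state();p=s['eef_pos'];print(s['clock'],p,s['force'],pol(p),s['width'])
im=get_image('scene')[:,:,::-1];u,v=map(int,proj('scene',(*O,50)));print(u,v)
cv2.imwrite('pics/s3.png',cv2.resize(im[v-60:v+30,u-60:u+60],None,fx=6,fy=6,interpolation=cv2.INTER_CUBIC))
f=lambda q:((np.array(proj('scene',q))-[u-60,v-60])*6).round()
for z in(p[2],42,60,70):print(z,f((p[0],p[1],z)))
for a in(140,230): x=arc(a,72);print(a,f(x[:3]),f((x[0],x[1],42)))
"
```

```text
6.55 [500.92065581 -24.43786813  37.80454   ] [ 0.54780558 -0.75147563 -0.06106416] (np.float64(60.8), np.float64(168.6)) -0.06093451185399779
256 199
37.80454000133094 [322. 319.]
42 [322. 313.]
60 [322. 287.]
70 [321. 272.]
140 [375. 266.] [375. 310.]
230 [250. 322.] [252. 366.]
```

View pics/s3.png

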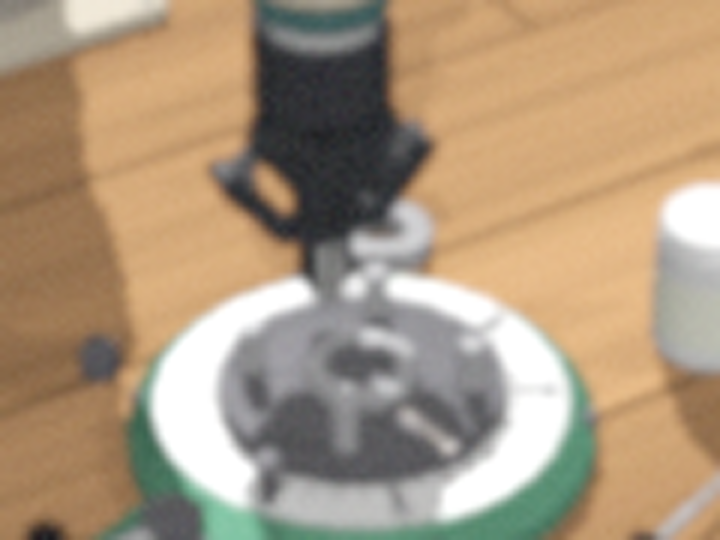

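```bash
python3 -c "
from h import *
rows([arc(a,34.5) for a in (168,165,162,159,156,153,150,147,144,141)])"
```

```text
-0.8, 0.6, 3.3, -0.0, -0.0, 0.003, 0,
-0.8, 3.7, 3.3, -0.0, -0.0, 0.055, 0,
-1.1, 6.9, 3.3, -0.0, -0.0, 0.107, 0,
-1.5, 10.0, 3.3, -0.0, -0.0, 0.16, 0,
-2.1, 13.1, 3.3, -0.0, -0.0, 0.212, 0,
-2.8, 16.1, 3.3, -0.0, -0.0, 0.264, 0,
-3.7, 19.1, 3.3, -0.0, -0.0, 0.317, 0,
-4.8, 22.1, 3.3, -0.0, -0.0, 0.369, 0,
-6.0, 25.0, 3.3, -0.0, -0.0, 0.421, 0,
-7.4, 27.8, 3.3, -0.0, -0.0, 0.474, 0,
```

Call:
play_rows:
  deltas: [-0.8, 0.5, 3, 0, 0, 0, 0, -0.8, 3.7, 3.3, 0, 0, 0.055, 0, -1.1, 6.9, 3.3, 0, 0, 0.107, 0, -1.5, 10, 3.3, 0, 0, 0.16, 0, -2.1, 13, 3.3, 0, 0, 0.212, 0, -2.8, 16, 3.3, 0, 0, 0.264, 0, -3.7, 19, 3.3, 0, 0, 0.317, 0, -4.8, 22, 3.3, 0, 0, 0.37, 0, -6, 25, 3.3, 0, 0, 0.42, 0, -7.4, 27.8, 3.3, 0, 0, 0.474, 0]

```text
clock: 7.85
eef_pos: [514.3, 1.1, 34.6]
tool_rot: [3.142, 0.001, 2.457]
force: [-1.6, -4.7, -2.1]
width: 0.5
gripper_force: 2.0
```

```bash
cat >> h.py <<'E'
def studs(lo=-75,hi=-10):
    "bright stud tops in the top view within the free sector"
    im=get_image("top");g=cv2.resize(cv2.cvtColor(im,cv2.COLOR_RGB2GRAY)[163:275,205:355],None,fx=5.3,fy=5.3,interpolation=cv2.INTER_CUBIC)
    out=[]
    for a in np.arange(-180,180,2.):   # mean brightness of a 5 mm disc on the stud circle, 72 mm up
        x=arc(a,72);u,v=proj("top",x[:3]);u=(u-205+.5)*5.3-.5;v=(v-163+.5)*5.3-.5
        m=np.zeros_like(g);cv2.circle(m,(int(u),int(v)),9,255,-1);out.append((a,round(cv2.mean(g,m)[0])))
    return out
E
python3 -c "
from h import *
s=read_state();p=s['eef_pos'];print(s['clock'],p,s['force'],pol(p))
o=studs();print([x for i,x in enumerate(o) if x[1]>110 and o[i-1][1]<=x[1]>=o[(i+1)%180][1]])
rows([arc(a,34.5) for a in range(138,108,-3)])"
```

```text
7.85 [514.30102259   1.07660966  34.57711656] [-1.56888604 -4.67002278 -2.1320154 ] (np.float64(59.6), np.float64(140.9))
[(np.float64(-152.0), 182), (np.float64(-62.0), 185), (np.float64(-16.0), 129), (np.float64(-2.0), 131), (np.float64(12.0), 137), (np.float64(30.0), 125), (np.float64(32.0), 125), (np.float64(34.0), 125), (np.float64(36.0), 125), (np.float64(38.0), 125), (np.float64(40.0), 125), (np.float64(42.0), 125), (np.float64(44.0), 125), (np.float64(46.0), 125), (np.float64(48.0), 125), (np.float64(50.0), 125), (np.float64(52.0), 125), (np.float64(54.0), 125), (np.float64(56.0), 125), (np.float64(60.0), 126), (np.float64(62.0), 126), (np.float64(66.0), 125), (np.float64(68.0), 125), (np.float64(70.0), 125), (np.float64(72.0), 125), (np.float64(74.0), 125), (np.float64(76.0), 125), (np.float64(78.0), 125), (np.float64(80.0), 125), (np.float64(82.0), 125), (np.float64(84.0), 125), (np.float64(86.0), 125), (np.float64(88.0), 125), (np.float64(90.0), 125), (np.float64(92.0), 125), (np.float64(94.0), 125), (np.float64(96.0), 125), (np.float64(98.0), 125), (np.float64(100.0), 125), (np.float64(104.0), 126), (np.float64(150.0), 116), (np.float64(152.0), 116), (np.float64(156.0), 115)]
0.3, 2.3, 0.1, 0.001, 0.001, 0.048, 0,
0.0, 5.4, 0.1, 0.001, 0.001, 0.1, 0,
-0.4, 8.5, 0.1, 0.001, 0.001, 0.152, 0,
-0.9, 11.6, 0.1, 0.001, 0.001, 0.205, 0,
-1.6, 14.7, 0.1, 0.001, 0.001, 0.257, 0,
-2.5, 17.7, 0.1, 0.001, 0.001, 0.309, 0,
-3.6, 20.6, 0.1, 0.001, 0.001, 0.362, 0,
-4.7, 23.6, 0.1, 0.001, 0.001, 0.414, 0,
-6.1, 26.4, 0.1, 0.001, 0.0, 0.466, 0,
-7.6, 29.2, 0.1, 0.001, 0.0, 0.519, 0,
```

Call:
play_rows:
  deltas: [0.3, 2.3, 0, 0, 0, 0.048, 0, 0, 5.4, 0, 0, 0, 0.1, 0, -0.4, 8.5, 0, 0, 0, 0.152, 0, -0.9, 11.6, 0, 0, 0, 0.205, 0, -1.6, 14.7, 0, 0, 0, 0.257, 0, -2.5, 17.7, 0, 0, 0, 0.309, 0, -3.6, 20.6, 0, 0, 0, 0.362, 0, -4.7, 23.6, 0, 0, 0, 0.414, 0, -6.1, 26.4, 0, 0, 0, 0.466, 0, -7.6, 29.2, 0, 0, 0, 0.519, 0]

```text
clock: 9.15
eef_pos: [537.7, 19.3, 34.5]
tool_rot: [-3.14, -0.001, 1.938]
force: [-3.3, -4.6, -0.3]
width: -0.3
gripper_force: 2.0
```

```bash
python3 -c "
from h import *
s=read_state();p=s['eef_pos'];print(s['clock'],p,s['force'],pol(p))
o=studs();print([x for i,x in enumerate(o) if x[1]>150])
rows([arc(a,34.5) for a in (109,107,105,103,101.5,100.5,100)])"
```

```text
9.15 [537.65530643  19.34725266  34.47694923] [-3.25030585 -4.55156373 -0.2694622 ] (np.float64(60.3), np.float64(112.2))
[(np.float64(-180.0), 176), (np.float64(-178.0), 173), (np.float64(-176.0), 164), (np.float64(-98.0), 152), (np.float64(-96.0), 172), (np.float64(-94.0), 186), (np.float64(-92.0), 189), (np.float64(-90.0), 185), (np.float64(-88.0), 173), (np.float64(-52.0), 153), (np.float64(-50.0), 188), (np.float64(-48.0), 200), (np.float64(-46.0), 179), (np.float64(178.0), 171)]
-0.6, 2.7, -0.1, -0.0, -0.001, 0.035, 0,
-0.7, 4.8, -0.1, -0.0, -0.001, 0.07, 0,
-0.9, 6.9, -0.1, -0.0, -0.001, 0.105, 0,
-1.2, 8.9, -0.1, -0.0, -0.001, 0.14, 0,
-1.4, 10.5, -0.1, -0.0, -0.001, 0.166, 0,
-1.6, 11.5, -0.1, -0.0, -0.001, 0.183, 0,
-1.7, 12.0, -0.1, -0.0, -0.001, 0.192, 0,
```

Call:
play_rows:
  deltas: [-0.6, 2.7, 0, 0, 0, 0.035, 0, -0.7, 4.8, 0, 0, 0, 0.07, 0, -0.9, 6.9, 0, 0, 0, 0.105, 0, -1.2, 8.9, 0, 0, 0, 0.14, 0, -1.4, 10.5, 0, 0, 0, 0.166, 0, -1.6, 11.5, 0, 0, 0, 0.183, 0, -1.6, 11.5, 0, 0, 0, 0.183, 0]

```text
clock: 10.07
eef_pos: [549.7, 22.3, 34.6]
tool_rot: [3.141, -0.0, 1.759]
force: [-1.9, 0.5, -0.8]
width: -0.3
gripper_force: 1.0
```

```bash
cat >> h.py <<'E'
def index():
    "bearings: index line (bright, flange height) and pin's bold line (dark, ring height), from sub-pixel samples"
    acc=np.mean([cv2.cvtColor(get_image("top"),cv2.COLOR_RGB2GRAY) for _ in range(3)],0).astype(np.float32)
    def prof(r0,r1,z,sign,lo,hi):
        A=np.arange(lo,hi,.25);V=[]
        for a in A:
            pts=np.array([proj("top",arc(a,z,r)[:3]) for r in np.arange(r0,r1,2)],np.float32)
            V.append(cv2.remap(acc,pts[:,0],pts[:,1],cv2.INTER_LINEAR).mean())
        V=sign*np.array(V);w=np.clip(V-np.median(V),0,None);k=A[w.argmax()];m=abs(A-k)<5;w=np.clip(V-(V.max()+np.median(V))/2,0,None)*m
        return round((w*A).sum()/w.sum(),2),round(V.max()-np.median(V))
    return prof(46,75,42,1,-75,-35),prof(85,95,30,-1,-70,-53)
E
python3 -c "
from h import *
s=read_state();p=s['eef_pos'];print(s['clock'],p,s['force'],pol(p))
print([x for x in studs() if x[1]>170],index())"
```

```text
10.075 [549.74719044  22.26155365  34.55249022] [-1.89372544  0.54018823 -0.84657739] (np.float64(59.7), np.float64(100.4))
[(np.float64(-62.0), 193), (np.float64(-60.0), 187), (np.float64(-14.0), 183), (np.float64(-12.0), 186), (np.float64(-10.0), 177), (np.float64(168.0), 176), (np.float64(170.0), 175)] ((np.float64(-57.61), 110), (np.float64(-61.48), 52))
```

Call:
play_rows:
  deltas: [0, 1.2, 0, 0, 0, 0.02, 0, -0.1, 2.4, 0, 0, 0, 0.04, 0, -0.1, 3.4, 0, 0, 0, 0.056, 0, -0.1, 3.4, 0, 0, 0, 0.056, 0]

```text
clock: 10.78
eef_pos: [553.2, 22.4, 34.6]
tool_rot: [3.141, 0.0, 1.703]
force: [-2.7, 0.3, -0.7]
width: 0.3
gripper_force: 1.0
```

```bash
python3 -c "
from h import *
s=read_state();p=s['eef_pos'];print(s['clock'],p,s['force'],pol(p))
print(index())"
```

```text
10.775 [553.16675469  22.40961042  34.63134244] [-2.6934251   0.25381068 -0.67728909] (np.float64(59.4), np.float64(97.1))
((np.float64(-60.96), 114), (np.float64(-61.69), 55))
```

Call:
play_rows:
  deltas: [0, 0.3, 0, 0, 0, 0.005, 0, 0, 0.6, 0, 0, 0, 0.01, 0, 0, 0.6, 0, 0, 0, 0.01, 0]

```text
clock: 11.3
eef_pos: [553.4, 22.5, 34.6]
tool_rot: [-3.141, -0.0, 1.693]
force: [-2.5, 0.9, -0.3]
width: 0.1
gripper_force: 1.2
```

```bash
python3 -c "
from h import *
s=read_state();p=s['eef_pos'];print(s['clock'],p,s['force'],pol(p))
print(index())
p=p.copy();print(s['tool_rot'])
y=np.degrees(s['tool_rot'][2]);rows([arc(a,34.6)[:3]+(y,) for a in (100,104)]+[arc(104,z)[:3]+(y,) for z in (50,80,110,140)])"
```

```text
11.3 [553.42088677  22.49738917  34.61182331] [-2.54269468  0.87632342 -0.30553765] (np.float64(59.4), np.float64(96.8))
((np.float64(-61.24), 112), (np.float64(-61.7), 67))
[-3.14148801e+00 -1.03536649e-04  1.69264885e+00]
0.5, -3.3, -0.0, -0.0, -0.0, 0.0, 0,
0.1, -7.5, -0.0, -0.0, -0.0, 0.0, 0,
0.1, -7.5, -15.4, -0.0, -0.0, 0.0, 0,
0.1, -7.5, -45.4, -0.0, -0.0, 0.0, 0,
0.1, -7.5, -75.4, -0.0, -0.0, 0.0, 0,
0.1, -7.5, -105.4, -0.0, -0.0, 0.0, 0,
```

Call:
play_rows:
  deltas: [0.3, -3.3, 0, 0, 0, 0, 0, 0.1, -7.5, 0, 0, 0, 0, 0, 0.1, -7.5, -15, 0, 0, 0, 0, 0.1, -7.5, -45, 0, 0, 0, 0, 0.1, -7.5, -75, 0, 0, 0, 0, 0.1, -7.5, -105, 0, 0, 0, 0]

```text
clock: 12.2
eef_pos: [546.5, 21.4, 141.8]
tool_rot: [3.14, 0.0, 1.693]
force: [0.3, 0.2, -0.4]
width: 0.0
gripper_force: 0.0
```

```bash
cat >> h.py <<'E'
PV=np.array([610.5,-182.3])
def larc(b,z,r=75):
    f=np.radians(b);return (PV[0]+r*np.cos(f),PV[1]+r*np.sin(f),z,b+180)
E
python3 -c "
from h import *
s=read_state();p=s['eef_pos'];print(s['clock'],p)
e=np.array(larc(-117,140)[:3]);print(e)
rows([tuple(p+(e-p)*f)+(97-34*f,) for f in (.17,.33,.5,.67,.83,1,1)])"
```

```text
12.2 [546.54576243  21.44699171 141.75380236]
[ 576.45071252 -249.12548931  140.        ]
-46.3, -0.5, 0.3, 0.002, 0.0, 0.1, 0,
-89.8, -1.0, 0.6, 0.002, 0.0, 0.195, 0,
-136.1, -1.6, 0.9, 0.002, 0.0, 0.296, 0,
-182.4, -2.1, 1.2, 0.002, -0.0, 0.397, 0,
-225.9, -2.6, 1.5, 0.002, -0.0, 0.492, 0,
-272.2, -3.2, 1.8, 0.002, -0.0, 0.593, 0,
-272.2, -3.2, 1.8, 0.002, -0.0, 0.593, 0,
```

Call:
play_rows:
  deltas: [-46, 0, 0, 0, 0, 0.1, 0, -90, -1, 1, 0, 0, 0.195, 0, -136, -1, 1, 0, 0, 0.3, 0, -182, -2, 1, 0, 0, 0.4, 0, -226, -3, 1, 0, 0, 0.49, 0, -272, -3, 2, 0, 0, 0.593, 0, -272, -3, 2, 0, 0, 0.593, 0]

```text
clock: 13.08
eef_pos: [575.6, -254.6, 139.1]
tool_rot: [3.138, 0.004, 1.093]
force: [-0.9, 0.5, -0.4]
width: -0.0
gripper_force: 0.0
```

```bash
python3 -c "
from h import *
s=read_state();p=s['eef_pos'];print(s['clock'],p,s['tool_rot'])
print(index());topcrop('pics/c2.png')
rows([larc(-117,z) for z in (105,75,50,38,38)])"
```

```text
13.075 [ 575.5630884  -254.64291773  139.12439305] [3.13781169 0.00373464 1.09309694]
((np.float64(-61.24), 109), (np.float64(-61.2), 79))
-2.0, 0.9, 33.0, -0.0, -0.001, 0.002, 0,
-2.0, 0.9, 63.0, -0.0, -0.001, 0.002, 0,
-2.1, 0.9, 88.0, -0.0, -0.001, 0.002, 0,
-2.1, 0.9, 100.0, -0.0, -0.001, 0.002, 0,
-2.1, 0.9, 100.0, -0.0, -0.001, 0.002, 0,
```

View pics/c2.png

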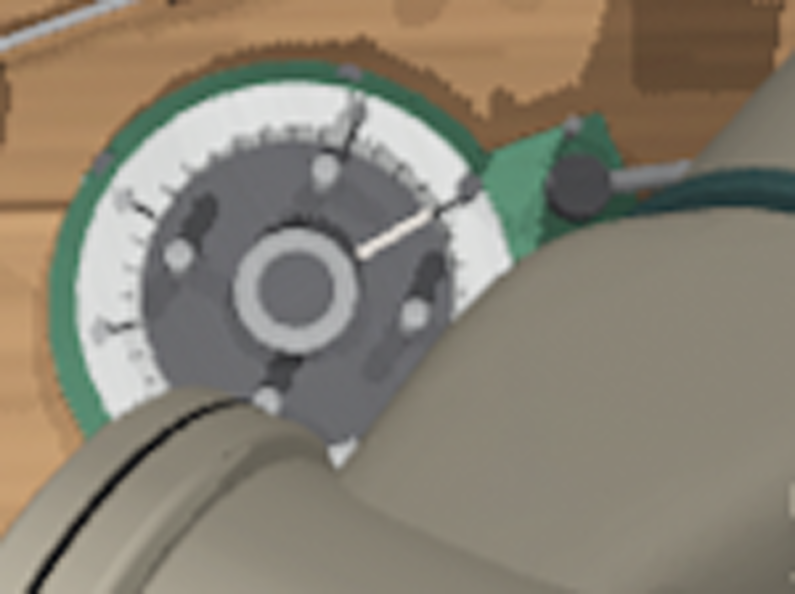

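Call:
play_rows:
  deltas: [-2, 1, 33, 0, 0, 0, 0, -2, 1, 63, 0, 0, 0, 0, -2, 1, 88, 0, 0, 0, 0, -2, 1, 100, 0, 0, 0, 0, -2, 1, 100, 0, 0, 0, 0]

```text
clock: 13.9
eef_pos: [576.0, -249.9, 37.3]
tool_rot: [-3.14, -0.0, 1.101]
force: [0.2, -0.6, 0.6]
width: -0.2
gripper_force: 0.0
```

```bash
python3 -c "
from h import *
s=read_state();p=s['eef_pos'];print(s['clock'],p,s['tool_rot'],s['force'],pol(p,PV))
rows([larc(b,38) for b in range(-114,-84,3)])"
```

```text
13.9 [ 576.03388565 -249.86490071   37.29015459] [-3.14040247e+00 -3.11608883e-04  1.10101819e+00] [ 0.18610895 -0.6221662   0.57249526] (np.float64(75.8), np.float64(-117.0))
0.9, 4.0, -0.7, -0.001, -0.0, -0.051, 0,
1.2, 7.9, -0.7, -0.001, -0.0, -0.103, 0,
1.8, 11.8, -0.7, -0.001, -0.0, -0.156, 0,
2.5, 15.6, -0.7, -0.001, -0.0, -0.208, 0,
3.4, 19.5, -0.7, -0.001, -0.0, -0.26, 0,
4.5, 23.2, -0.7, -0.001, -0.0, -0.313, 0,
5.8, 26.9, -0.7, -0.001, -0.001, -0.365, 0,
7.3, 30.6, -0.7, -0.001, -0.001, -0.417, 0,
9.0, 34.1, -0.7, -0.001, -0.001, -0.47, 0,
10.8, 37.6, -0.8, -0.001, -0.001, -0.522, 0,
```

Call:
play_rows:
  deltas: [0.9, 4, 0, 0, 0, -0.05, 0, 1.2, 8, 0, 0, 0, -0.1, 0, 1.8, 12, 0, 0, 0, -0.156, 0, 2.5, 15.6, 0, 0, 0, -0.21, 0, 3.4, 19.5, 0, 0, 0, -0.26, 0, 4.5, 23, 0, 0, 0, -0.313, 0, 5.8, 27, 0, 0, 0, -0.365, 0, 7.3, 30.6, 0, 0, 0, -0.417, 0, 9, 34, 0, 0, 0, -0.47, 0, 10.8, 37.6, 0, 0, 0, -0.52, 0]

```text
clock: 15.15
eef_pos: [614.6, -258.1, 37.5]
tool_rot: [-3.141, -0.0, 1.623]
force: [-2.7, 0.3, 1.4]
width: 0.3
gripper_force: 1.0
```

```bash
python3 -c "
from h import *
s=read_state();p=s['eef_pos'];print(s['clock'],p,s['tool_rot'],s['force'],pol(p,PV))
rows([larc(b,37.5) for b in range(-84,-54,3)])"
```

```text
15.15 [ 614.61238306 -258.12062908   37.48044219] [-3.14116989e+00 -4.20555315e-04  1.62327173e+00] [-2.66274844  0.26873701  1.40383184] (np.float64(75.9), np.float64(-86.9))
1.0, 3.8, -0.0, -0.0, -0.0, -0.052, 0,
1.3, 7.7, -0.0, -0.0, -0.0, -0.105, 0,
1.9, 11.6, -0.0, -0.0, -0.0, -0.157, 0,
2.6, 15.5, -0.0, -0.0, -0.0, -0.209, 0,
3.5, 19.3, -0.0, -0.0, -0.0, -0.262, 0,
4.6, 23.0, -0.0, -0.0, -0.0, -0.314, 0,
5.9, 26.7, -0.0, -0.0, -0.0, -0.366, 0,
7.4, 30.4, -0.0, -0.0, -0.001, -0.419, 0,
9.1, 33.9, -0.0, -0.0, -0.001, -0.471, 0,
11.0, 37.4, -0.0, -0.0, -0.001, -0.523, 0,
```

Contact force is the expected small friction; continuing round.

Call:
play_rows:
  deltas: [1, 3.8, 0, 0, 0, -0.05, 0, 1.3, 7.7, 0, 0, 0, -0.105, 0, 1.9, 11.6, 0, 0, 0, -0.157, 0, 2.6, 15.5, 0, 0, 0, -0.21, 0, 3.5, 19.3, 0, 0, 0, -0.262, 0, 4.6, 23, 0, 0, 0, -0.314, 0, 5.9, 26.7, 0, 0, 0, -0.366, 0, 7.4, 30.4, 0, 0, 0, -0.42, 0, 9, 34, 0, 0, 0, -0.47, 0, 11, 37.4, 0, 0, 0, -0.523, 0]

```text
clock: 16.4
eef_pos: [651.4, -245.2, 37.5]
tool_rot: [-3.141, -0.001, 2.146]
force: [-1.5, -1.1, 0.3]
width: 0.2
gripper_force: 0.9
```

```bash
python3 -c "
from h import *
s=read_state();p=s['eef_pos'];print(s['clock'],p,s['tool_rot'],s['force'],pol(p,PV))
rows([larc(b,37.5) for b in (-54,-51.5,-49,-47,-45.5,-44)])"
```

```text
16.4 [ 651.3956781  -245.1878049    37.54915264] [-3.14144390e+00 -5.10608176e-04  2.14635141e+00] [-1.47254482 -1.14021363  0.3263675 ] (np.float64(75.0), np.float64(-57.0))
0.1, 3.9, 0.0, -0.0, -0.001, -0.053, 0,
0.4, 7.1, 0.0, -0.0, -0.001, -0.096, 0,
0.7, 10.4, 0.0, -0.0, -0.001, -0.14, 0,
1.2, 13.0, 0.0, -0.0, -0.001, -0.175, 0,
1.5, 14.9, 0.0, -0.0, -0.001, -0.201, 0,
1.9, 16.8, 0.0, -0.0, -0.001, -0.227, 0,
```

Call:
play_rows:
  deltas: [0.1, 3.9, 0, 0, 0, -0.05, 0, 0.4, 7, 0, 0, 0, -0.096, 0, 0.7, 10.4, 0, 0, 0, -0.14, 0, 1.2, 13, 0, 0, 0, -0.175, 0, 1.5, 15, 0, 0, 0, -0.2, 0, 1.9, 16.8, 0, 0, 0, -0.227, 0, 1.9, 16.8, 0, 0, 0, -0.227, 0]

```text
clock: 17.27
eef_pos: [664.7, -234.7, 37.5]
tool_rot: [3.141, 0.0, 2.37]
force: [-1.5, -0.5, -0.3]
width: -0.1
gripper_force: 0.5
```

```bash
python3 -c "
from h import *
s=read_state();p=s['eef_pos'];print(s['clock'],p,s['tool_rot'],s['force'],pol(p,PV))
rows([larc(b,37.5) for b in (-43,-42,-41,-40,-39,-38)])"
```

```text
17.275 [ 664.72968431 -234.70988601   37.52821736] [3.14119817e+00 2.44881794e-04 2.37019207e+00] [-1.52326793 -0.52243047 -0.2721739 ] (np.float64(75.4), np.float64(-44.0))
0.4, 1.3, 0.0, 0.0, 0.0, -0.021, 0,
0.5, 2.6, 0.0, 0.0, 0.0, -0.038, 0,
0.5, 4.0, 0.0, 0.0, 0.0, -0.056, 0,
0.6, 5.3, 0.0, 0.0, 0.0, -0.073, 0,
0.7, 6.6, 0.0, 0.0, 0.0, -0.091, 0,
0.9, 7.9, 0.0, 0.0, 0.0, -0.108, 0,
```

Feel for the stop in small steps.

Call:
play_rows:
  deltas: [0.4, 1.3, 0, 0, 0, -0.02, 0, 0.5, 2.6, 0, 0, 0, -0.038, 0, 0.5, 4, 0, 0, 0, -0.056, 0, 0.5, 4, 0, 0, 0, -0.056, 0]

```text
clock: 17.77
eef_pos: [667.3, -231.5, 37.7]
tool_rot: [3.141, 0.001, 2.426]
force: [-1.4, 0.1, -0.2]
width: -0.0
gripper_force: 0.4
```

Call:
play_rows:
  deltas: [0.1, 1, 0, 0, 0, -0.015, 0, 0.2, 1.5, 0, 0, 0, -0.02, 0, 0.2, 1.5, 0, 0, 0, -0.02, 0]

```text
clock: 18.15
eef_pos: [668.0, -230.4, 37.8]
tool_rot: [3.141, 0.0, 2.446]
force: [-0.6, -1.5, 0.3]
width: 0.1
gripper_force: 0.5
```

Call:
play_rows:
  deltas: [0.1, 1, 0, 0, 0, -0.013, 0, 0.2, 1.5, 0, 0, 0, -0.02, 0, 0.2, 1.5, 0, 0, 0, -0.02, 0]

```text
clock: 18.52
eef_pos: [668.5, -228.9, 37.6]
tool_rot: [3.141, -0.0, 2.466]
force: [0.2, -1.4, 0.1]
width: 0.2
gripper_force: 0.5
```

Call:
play_rows:
  deltas: [0.1, 0.7, 0, 0, 0, -0.01, 0, 0.2, 1.2, 0, 0, 0, -0.015, 0, 0.2, 1.2, 0, 0, 0, -0.015, 0]

```text
clock: 18.9
eef_pos: [669.1, -227.9, 37.6]
tool_rot: [3.141, -0.0, 2.481]
force: [-0.0, -0.6, 0.4]
width: -0.0
gripper_force: 0.5
```

```bash
python3 -c "
from h import *
s=read_state();p=s['eef_pos'];print(s['clock'],s['force'],pol(p,PV))
im=get_image('scene')[:,:,::-1];u,v=map(int,proj('scene',(*PV,50)))
cv2.imwrite('pics/s4.png',cv2.resize(im[v-50:v+40,u-60:u+60],None,fx=6,fy=6,interpolation=cv2.INTER_CUBIC))
f=lambda q:((np.array(proj('scene',q))-[u-60,v-50])*6).round()
print('pivot',f((*PV,50)))
for b in(-35,-30,-25,-20,-17,-14):print(b,f(larc(b,76)[:3]))
"
```

```text
18.9 [-0.03266432 -0.64322183  0.40001446] (np.float64(74.3), np.float64(-37.9))
pivot [364. 303.]
-35 [347. 362.]
-30 [361. 361.]
-25 [374. 361.]
-20 [388. 359.]
-17 [396. 358.]
-14 [404. 356.]
```

View pics/s4.png

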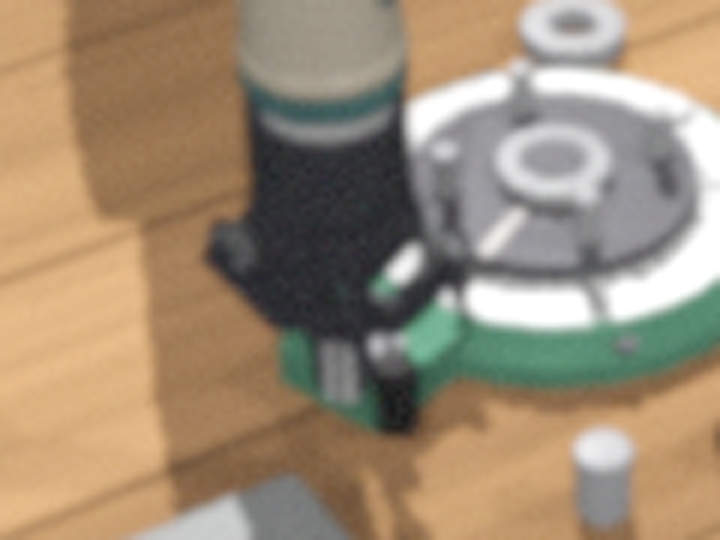

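Call:
play_rows:
  deltas: [0, 0.6, 0, 0, 0, -0.01, 0, 0.1, 1.2, 0, 0, 0, -0.015, 0, 0.1, 1.2, 0, 0, 0, -0.015, 0]

```text
clock: 19.32
eef_pos: [669.8, -226.9, 37.6]
tool_rot: [3.141, -0.0, 2.496]
force: [-0.7, -1.1, 0.4]
width: -0.1
gripper_force: 0.5
```

Call:
play_rows:
  deltas: [0, 0.6, 0, 0, 0, -0.01, 0, 0.1, 1.2, 0, 0, 0, -0.015, 0, 0.1, 1.2, 0, 0, 0, -0.015, 0]

```text
clock: 19.7
eef_pos: [670.1, -226.8, 37.6]
tool_rot: [-3.141, 0.0, 2.51]
force: [-0.9, -3.7, 0.4]
width: 0.0
gripper_force: 1.6
```

Call:
play_rows:
  deltas: [0, -4, 0, 0, 0, 0, 0, 0, -10, 0, 0, 0, 0, 0, 0, -14, 0, 0, 0, 0, 0, 0, -14, -25, 0, 0, 0, 0, 0, -14, -60, 0, 0, 0, 0, 0, -14, -110, 0, 0, 0, 0, 0, -14, -150, 0, 0, 0, 0, 0, -14, -150, 0, 0, 0, 0]

```text
clock: 20.7
eef_pos: [664.6, -238.3, 192.0]
tool_rot: [3.139, 0.008, 2.511]
force: [0.6, -0.4, -0.6]
width: 0.0
gripper_force: 0.0
```

```bash
python3 -c "
from h import *
s=read_state();p=s['eef_pos'];print(s['clock'],p)
y=np.degrees(s['tool_rot'][2])
e=np.array([480,-380,190.])
rows([tuple(p+(e-p)*f)+(y,) for f in (.2,.4,.6,.8,1,1)])"
```

```text
20.7 [ 664.56812238 -238.30316855  192.0004194 ]
13.1, -44.7, 0.2, 0.003, 0.008, 0.0, 0,
26.2, -89.3, 0.4, 0.003, 0.008, 0.0, 0,
39.3, -134.0, 0.5, 0.003, 0.008, 0.0, 0,
52.4, -178.6, 0.7, 0.003, 0.008, 0.0, 0,
65.5, -223.3, 0.9, 0.003, 0.008, 0.0, 0,
65.5, -223.3, 0.9, 0.003, 0.008, 0.0, 0,
```

Call:
play_rows:
  deltas: [13, -45, 0, 0, 0, 0, 0, 26, -90, 0, 0, 0, 0, 0, 39, -134, 0, 0, 0, 0, 0, 52, -179, 0, 0, 0, 0, 0, 65, -223, 0, 0, 0, 0, 0, 65, -223, 0, 0, 0, 0, 0]

```text
clock: 21.45
eef_pos: [473.1, -382.5, 186.8]
tool_rot: [-3.139, -0.003, 2.503]
force: [-0.3, 0.4, -0.0]
width: -0.4
gripper_force: 0.0
```

```bash
python3 -c "
from h import *
s=read_state();print(s['clock'],s['eef_pos'],s['force'])
print(index())
g=cv2.cvtColor(get_image('top'),cv2.COLOR_RGB2GRAY).astype(np.float32)
print([(b,round(float(np.mean([g[int(round(v)),int(round(u))] for r in range(70,81,2) for u,v in [proj('top',larc(b,76,r)[:3])]])))) for b in range(-45,5,3)])
c=np.argwhere(0)
for n,q in (('socket',(755.7,-135.4,40)),('nut',(428.9,-128.8,11))):u,v=proj('top',q);print(n,g[int(v)-1:int(v)+2,int(u)-1:int(u)+2].mean())
"
```

```text
21.45 [ 473.06364421 -382.47756154  186.78818328] [-0.32277353  0.44294767 -0.01886353]
((np.float64(-61.23), 109), (np.float64(-61.2), 79))
[(-45, 123), (-42, 122), (-39, 122), (-36, 124), (-33, 124), (-30, 125), (-27, 126), (-24, 83), (-21, 39), (-18, 42), (-15, 41), (-12, 36), (-9, 80), (-6, 129), (-3, 146), (0, 146), (3, 146)]
socket 176.0
nut 104.888885
```

Knob rests at about -16.5° (clamp ≈ 1.3 rad), the index is on the pin's line, and the arm is clear.

```bash
python3 -c "
from cell import *
print(finish_job())"
```

```text
the job is handed in; nothing more can be done
None
```

The job is handed in: the hub's index line sits on the pin's bold line (both at about -61.2° in the top view), and the clamp lever is against its stop at about 1.3 rad. The arm is clear, and at about 21.5 s I had seen no contact force above about 6 N.

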